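# Park the spare roller at the top of its ramp

### The arm

A 6-joint arm with a two-finger parallel gripper is mounted at the origin on the work surface; the furniture and walls round the work are solid. World frame = base frame: x ahead of the robot, y to its left, z up, the work surface at z = 0. Lengths are in m, angles in degrees, forces in N, time in s.
With the tool pointing down it reaches from about 0.3 to 0.75 m from the base axis. Payload 8.5 kg.
Tool frame: the origin (TCP) lies on the centre line of the jaws, within the pads' length; the fingertips stand 19 mm ahead of it and the grasp point (between the pads) is the TCP; z points along the fingers, y is the direction in which the jaws open and shut (so a half turn about z gives the same grasp; the last joint's range is limited). The gripper opens to 85 mm and grips with 20 to 120 N. Pads are 22 mm wide; open, the fingers measure 114 mm over their backs; the gripper's body (76 mm by 85 mm) begins 54 mm behind the grasp point. The pads swing forward as they close: fully open they stand 13 mm farther back than shut.
Start: joints at [57.164, 21.807, 74.336, -0, 83.858, -12.336], TCP at [0.193, 0.515, 0.224] pointing down, gripper open.
Joint ranges: [-178.18, 178.18], [-50.72, 133.34], [12.68, 142.11], [-81.47, 261.47], [9.98, 163.14], [-165.26, 165.26]. Speed limits (degrees/s): [136.94, 136.94, 180, 180, 180, 180].

### API

Orientations are given as a 3x3 rotation matrix whose columns are the frame's x, y, z axes.
In Python, from station import robot gives the robot as it stands.
- The arm moves only by the tool jog_arm, never from a script. Its argument "series" is a list of rows, each a list of 5 numbers: the shift along the world's x, y, z normalised to -1 to 1, where 1 is 15 cm, then the turn about the world's z normalised to -1 to 1, where 1 is pi rad, then the opening, from 0 (shut) to 1 (fully open). In form: [[dx, dy, dz, yaw, claw], ...]. A call has 1 to 20 rows; each row is the pose to reach, as a shift and turn from the pose measured when the call began, turning the shorter way round; what a row does not reach only later rows make up. A row lasts 1/8 s, in which the tool goes at most 62.5 mm and 10.7 degrees, less where a joint would pass 70% of its speed; a pose out of reach is approached as far as the arm can. A call with a number of a shift or a turn outside -1 to 1 is refused whole. A call with a gripper value outside its range is refused whole. The fingers move at their own pace and stop on an object; "grip_force" is the grip in N (left out, the last holds). Time passes only in rows, so rows that repeat a pose let the fingers close. It gives the time, the measured TCP pose, the force and the opening at its end, in the units of the state.
- robot.read_state(): the state, without advancing time (a new reading comes with each control period).
- robot.camera(name): name is "side" or "top" or "wrist"; returns the picture (480x640x3 uint8, blue, green, red); there is no depth.
- robot.calibration(name): a dict with "fx", "fy", "cx", "cy" (pixels), "R" (3x3) and "t" (3): a world point X has camera coordinates R X + t. Camera axes: x right, y down, z forward; pixel columns grow to the right and rows downward; lengths in m; the calibration is good to about 2 mm. A picture is of the moment at which its call begins: read the wrist's pose just before it. calibration takes no time and is no camera call; for the wrist camera it gives the pose at the moment of the call.
- robot.finish_job(): hands the job in, once; it reports no verdict.
The state is a dict: "clock": time; "qpos": joint angles; "joint_velocities": joint speeds; "effort": joint torques, N m; "ee_pos": TCP position; "eef_rot": TCP orientation; "contact_force": force on the tool from outside, world axes, zero at the start; "torque": the same for the moment, N m; "gripper_width": finger opening in m.
Only numpy, scipy, OpenCV 4.12 (cv2) and the standard library are available. Lean on these libraries where they do the work, as an engineer would, in place of code of your own. Each camera call takes 0.05 s, during which the arm holds its last target.

### The job

Park the spare white roller in its rest: with a fingertip or the outside of the fingers, push it slowly up the ramp, over the brow and on until it rests in its seat against the end stop, then take the hand away. Keep the fingers behind it all the way so that it never rolls free or back, do not lift or carry it, and leave the can, the eyepiece and the eraser where they are.

Things in the scene. Friction and masses are not known exactly. Their poses are not given: they have to be found in the camera images.
- ramp: fixed grey metal ramp 236 mm long, 94 mm wide, on a dark base plate on the bench. Origin on the bench below its middle; +x uphill to the end stop, z up. Track 71 mm wide between guides 5 mm thick that rise 7 mm over it. Open lower end x = -99 mm with a 1.7 mm lip; 7 degrees up from the foot to the brow, then 8 degrees down to the stop. A roller let go high on the slope rolls back and off the lower end
- foot (a point): point on the track at the foot of the slope, the bottom of the shallow dip where the roller starts (ramp frame x = -85, y = 0, z = 10 mm); axes as the ramp's
- brow (a point): point on the track at the brow, its highest point (ramp frame x = 65, y = 0, z = 28.4 mm); axes as the ramp's. Beyond it the roller runs down against the stop by itself and stays there
- stop_face (a point): point on the middle line of the upright end stop's face, which the roller comes to rest against (ramp frame x = 110, y = 0, z = 45 mm); the stop is 82 mm wide, 8 mm thick, its top 58 mm over the bench
- roller_center (a point): centre of the loose solid roller of slippery white nylon (friction about 0.25), 48 mm in diameter, 68 mm long, 105 to 210 g, lying across the track; its y axis is the roller's axis, x and z turn as it rolls. It starts at ramp frame x = -85, z = 34 mm; seated against the stop this point is at x = 86, z = 50 mm
- objective_can: bystander: upright black screw can with a white cap, 35 mm across, 52 mm high, on the bench beside the ramp; origin at the centre of its underside
- eyepiece: bystander: black microscope eyepiece standing upright, 33 mm across, 47 mm high, beside the ramp; origin at the centre of its underside
- eraser: bystander: eraser in a sleeve, 21 x 46 x 13 mm, lying beside the ramp; origin at the centre of its underside
- roller: the same roller; its origin is the same point on its axis, half-way along
Things that resemble listed ones, but are neither listed nor needed, are in the scene too. What is shaped like the roller but brown is not meant.

How it is judged:
By the outcome, as a careful person would: the job done as asked, in the order asked, and still so for the second after the job is handed in, with the robot touching nothing.
It also fails if it takes over 38 s, if anything falls off the work surface, if the arm or the gripper's body presses on something with over 40 N, if the wrist force passes 120 N, or if a joint passes its speed limit or range.

## Working session

There is one attempt and no reset: what is moved stays moved. The work goes in short steps, Python scripts to look and compute and a tool call to move; the robot and the scene stay as the last step left them, time stands still between calls to the robot, and variables do not carry over. Pictures are saved under pics/ and viewed, and the job is handed in when it is done.

Besides the shell and the picture viewer there is one more tool, called in YAML: its name, and indented under it one key for each argument. jog_arm: Moves the arm, as the interface text tells. Scaled input: -1 to 1 covers 15 cm each way for a shift and pi rad each way for a turn. Its arguments: {"type":"object","properties":{"series":{"type":"array","items":{"type":"array","items":{"type":"number"}}},"grip_force":{"type":"number"}},"required":["series"]}

```bash
mkdir -p pics; python3 - <<'E'
from station import robot
import cv2,numpy as np
s=robot.read_state();print(s)
for n in("side","top"):
    cv2.imwrite(f"pics/{n}0.png",robot.camera(n));c=robot.calibration(n);print(n,c)
E
```

```text
{'clock': 0.0, 'qpos': array([ 5.71628650e+01,  2.18399953e+01,  7.43848681e+01,  3.62832307e-04,
        8.38600618e+01, -1.23364896e+01]), 'joint_velocities': array([ 0.02533481, -0.04977941, -0.09466659, -0.03930844, -0.1114863 ,
       -0.01883269]), 'effort': array([-1.22159800e-03, -4.48474288e+01, -2.31272793e+01, -2.51569481e-04,
        4.94893582e-03, -8.01103312e-06]), 'ee_pos': array([0.19245215, 0.51489429, 0.22292045]), 'eef_rot': array([[-9.36667875e-01,  3.50217986e-01, -8.09030123e-04],
       [ 3.50218772e-01,  9.36667107e-01, -1.24197258e-03],
       [ 3.22830770e-04, -1.44665335e-03, -9.99998901e-01]]), 'contact_force': array([ 0.26651946, -0.37636603, -0.22751367]), 'torque': array([ 0.01137746,  0.0402475 , -0.00029527]), 'gripper_width': 0.08546440280015412}
side {'fx': 456.3606393649548, 'fy': 456.3606393649548, 'cx': 311.5304965583902, 'cy': 242.5694109127942, 'R': array([[-0.99812113, -0.06045598, -0.00996366],
       [-0.03233687,  0.6578839 , -0.75242481],
       [ 0.05204351, -0.75068892, -0.65860278]]), 't': array([0.43120301, 0.00113552, 0.92340891])}
top {'fx': 588.879058657073, 'fy': 588.879058657073, 'cx': 318.73752592300565, 'cy': 238.38265655057677, 'R': array([[ 0.01187557, -0.99988015, -0.00993224],
       [-0.99018974, -0.01037632, -0.13934353],
       [ 0.13922377,  0.01148959, -0.99019429]]), 't': array([0.08768673, 0.43384811, 1.21018574])}
```

View pics/side0.png

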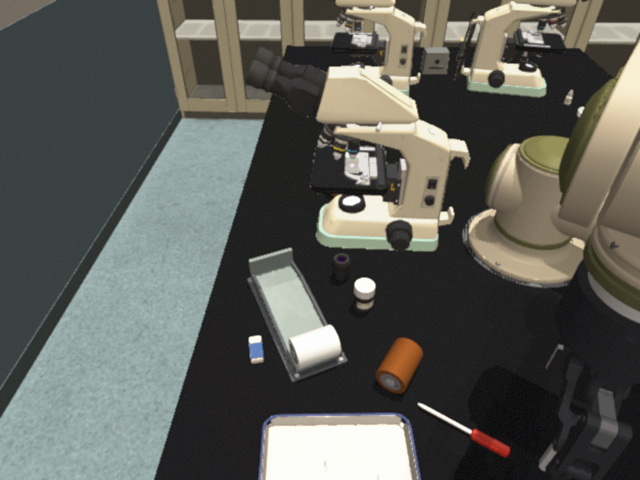

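View pics/top0.png

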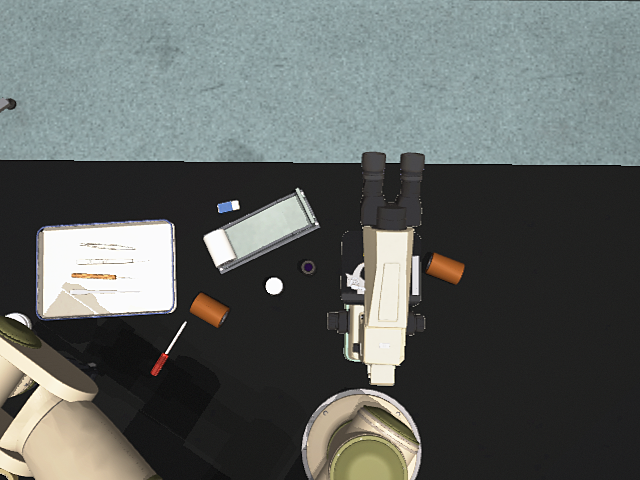

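```bash
cat > h.py <<'E'
from station import robot
import cv2,numpy as np
def proj(n,P):
    c=robot.calibration(n);X=np.atleast_2d(P)@np.array(c["R"]).T+c["t"]
    return np.c_[c["fx"]*X[:,0]/X[:,2]+c["cx"],c["fy"]*X[:,1]/X[:,2]+c["cy"]]
def ray(n,u,v):
    c=robot.calibration(n);R=np.array(c["R"]);d=R.T@np.array([(u-c["cx"])/c["fx"],(v-c["cy"])/c["fy"],1]);return -R.T@c["t"],d
def onz(n,u,v,z):
    o,d=ray(n,u,v);return o+d*(z-o[2])/d[2]
E
python3 - <<'E'
import cv2
t=cv2.imread('pics/top0.png');s=cv2.imread('pics/side0.png')
cv2.imwrite('pics/tc.png',cv2.resize(t[180:300,190:340],None,fx=5,fy=5,interpolation=cv2.INTER_CUBIC))
cv2.imwrite('pics/sc.png',cv2.resize(s[235:385,235:385],None,fx=4,fy=4,interpolation=cv2.INTER_CUBIC))
E
```

```text
(no output)
```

View pics/tc.png

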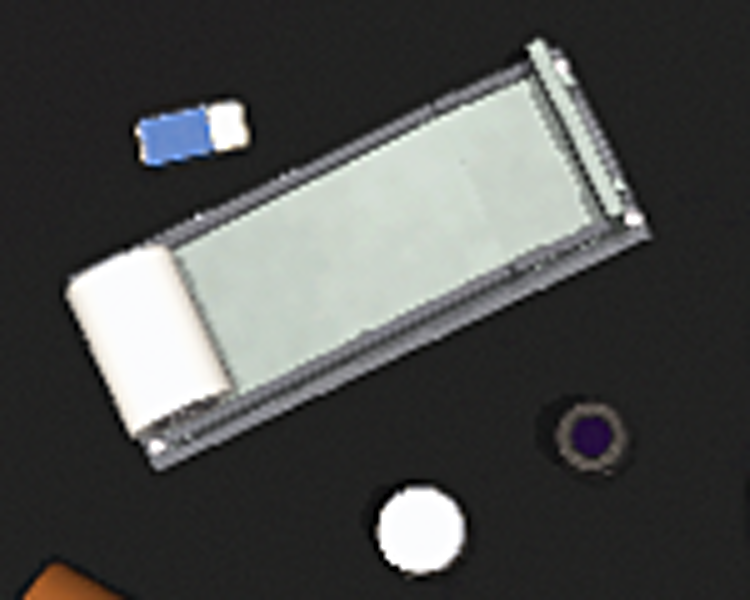

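View pics/sc.png

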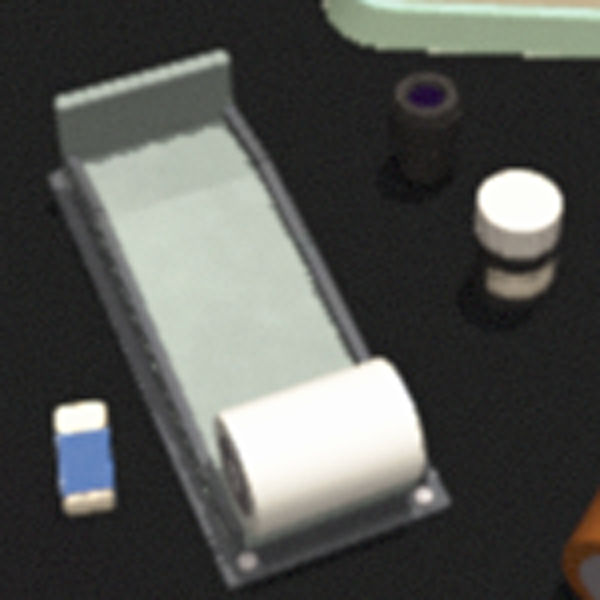

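```bash
python3 - <<'E'
from h import *
T=lambda u,v:onz
t=lambda u,v,z:onz("top",190+u/5,180+v/5,z)
s=lambda u,v,z:onz("side",235+u/4,235+v/4,z)
p=lambda n,a:print(n,np.round(a*1000,1))
p("top stop L",t(537,42,.058));p("top stop R",t(615,215,.058))
p("side stop L",s(57,100,.058));p("side stop R",s(227,52,.058))
a,b=t(157,468,.003),t(650,235,.003);p("plate",a);p("",b);d=b-a;print(np.degrees(np.arctan2(d[1],d[0])),np.linalg.norm(d))
im=cv2.imread('pics/top0.png')
m=(im.min(2)>215).astype(np.uint8);m[:, :200]=0;m[:,240:]=0;m[:225]=0;m[275:]=0
c=max(cv2.findContours(m,0,1)[0],key=cv2.contourArea);r=cv2.minAreaRect(c);print(r,cv2.boxPoints(r).tolist())
p("roller top",onz("top",*r[0],.050)); p("roll34",onz("top",*r[0],.034))
for z,(u,v),n in[(.052,(421,530),"can"),(.047,(592,437),"eyep"),(.013,(192,132),"eras")]:p(n,t(u,v,z))
p("microscope base corner",onz("side",320,245,.0));p("ms",onz("side",440,245,0));p("top eyep",onz("top",375,160,.3));p("arm front",onz("top",330,320,.1));
print(proj("top",[[0,0,0]]))
E
```

```text
top stop L [533.9 138.   58. ]
top stop R [461.  104.5  58. ]
side stop L [533.8 137.8  58. ]
side stop R [461.4 102.3  58. ]
plate [358.4 300.3   3. ]
 [461.6  90.4   3. ]
-63.8230851554987 0.2338786765845315
((218.55174255371094, 246.62069702148438), (32.56399917602539, 19.958580017089844), 66.80140686035156) [[202.96554565429688, 235.58621215820312], [221.31036376953125, 227.72415161132812], [234.137939453125, 257.6551818847656], [215.79312133789062, 265.5172424316406]]
roller top [410.7 299.9  50. ]
roll34 [412.7 302.8  34. ]
can [330.4 182.4  52. ]
eyep [369.8 113.   47. ]
eras [503.  288.5  13. ]
microscope base corner [413.2  26.1   0. ]
ms [171.2  14.2   0. ]
top eyep [528.6  -3.3 300. ]
arm front [262.6  67.9 100. ]
[[361.40608042 449.49410675]]
```

```bash
python3 - <<'E'
from h import *
for (u,v,z) in [(362,225,.3),(362,225,.4),(362,375,.3),(413,225,.3),(362,160,.3),(340,260,.12),(328,322,.06),(345,350,.03)]:print(u,v,z,np.round(onz("top",u,v,z),3))
# height from side: head top-left corner (325,70), arm (410,120)
u=np.array([np.cos(np.radians(-64.3)),np.sin(np.radians(-64.3))]);n=np.array([-u[1],u[0]]);O=np.array([.4484,.2235])
im={k:cv2.imread(f'pics/{k}0.png') for k in("top","side")}
def W(x,y,z):return [*(O+u*x/1000+n*y/1000),z/1000]
P=[W(-85,34,34),W(-85,-34,34),W(110,41,58),W(110,-41,58),W(118,-41,58),W(118,41,58),W(-99,35,11.7),W(-99,-35,11.7),W(65,35.5,28.4),W(65,-35.5,28.4)]
for k,(x0,y0,f,w,h) in {"top":(190,180,5,150,120),"side":(235,235,4,150,150)}.items():
    c=cv2.resize(im[k][y0:y0+h,x0:x0+w],None,fx=f,fy=f,interpolation=cv2.INTER_CUBIC)
    for q in proj(k,P):cv2.circle(c,(int((q[0]-x0+.5)*f),int((q[1]-y0+.5)*f)),3,(0,0,255),-1)
    cv2.imwrite(f"pics/chk_{k}.png",c)
a,b=[cv2.imread(f"pics/chk_{k}.png") for k in("top","side")]
cv2.imwrite("pics/chk.png",cv2.resize(np.hstack([a,b]),(800,355)) if a.shape[0]==b.shape[0] else a)
print(np.round(W(-135,0,0),4),np.round(W(-120,0,0),4),np.round(W(51,0,0),4))
E
```

```text
362 225 0.3 [0.418 0.018 0.3  ]
362 225 0.4 [0.402 0.025 0.4  ]
362 375 0.3 [0.176 0.018 0.3  ]
413 225 0.3 [ 0.419 -0.066  0.3  ]
362 160 0.3 [0.528 0.018 0.3  ]
340 260 0.12 [0.378 0.05  0.12 ]
328 322 0.06 [0.259 0.071 0.06 ]
345 350 0.03 [0.202 0.036 0.03 ]
[0.3899 0.3451 0.    ] [0.3964 0.3316 0.    ] [0.4705 0.1775 0.    ]
```

View pics/chk.png

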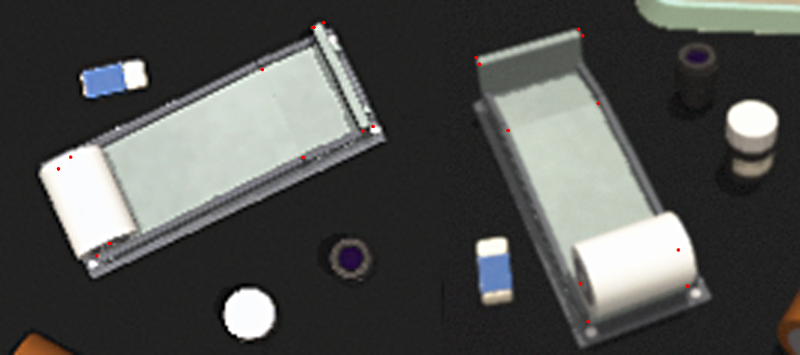

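View pics/chk_side.png

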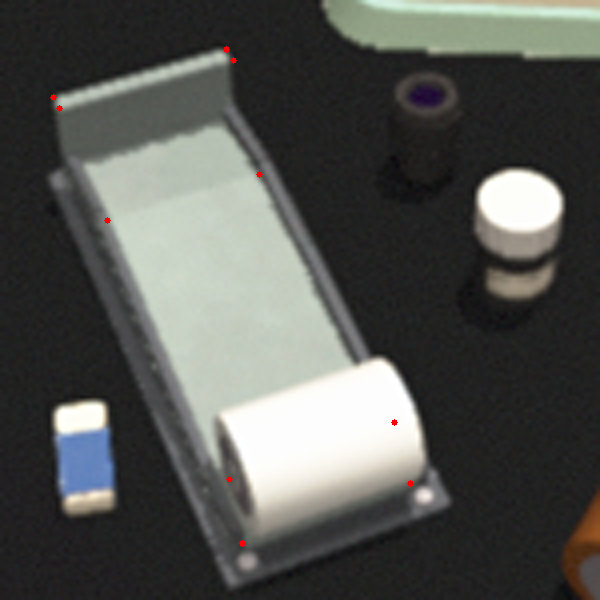

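jog_arm:
  series:
    - [1, -0.867, -0.5, -0.2433, 0.35]
    - [1, -0.867, -0.5, -0.2433, 0.35]
    - [1, -0.867, -0.5, -0.2433, 0.35]
    - [1, -0.867, -0.5, -0.2433, 0.35]
    - [1, -0.867, -0.5, -0.2433, 0.35]
    - [1, -0.867, -0.5, -0.2433, 0.35]
    - [1, -0.867, -0.5, -0.2433, 0.35]
    - [1, -0.867, -0.5, -0.2433, 0.35]

```text
clock: 1.1
ee_pos: [0.3419, 0.3854, 0.1483]
eef_rot: [[-0.436, 0.9, -0.001], [0.9, 0.436, 0.0], [0.0, -0.001, -1.0]]
contact_force: [-0.3, 0.0, 0.1]
gripper_width: 0.0299
```

jog_arm:
  series:
    - [0.32, -0.275, -0.3, 0, 0.35]
    - [0.32, -0.275, -0.3, 0, 0.35]
    - [0.32, -0.275, -0.5, 0, 0.35]
    - [0.32, -0.275, -0.65, 0, 0.35]
    - [0.32, -0.275, -0.65, 0, 0.35]
    - [0.32, -0.275, -0.65, 0, 0.35]

```text
clock: 1.85
ee_pos: [0.3902, 0.3448, 0.0519]
eef_rot: [[-0.436, 0.9, 0.001], [0.9, 0.436, 0.001], [0.001, 0.001, -1.0]]
contact_force: [0.7, -0.0, 0.1]
gripper_width: 0.0299
```

```bash
python3 - <<'E'
from h import *
print(robot.read_state()["ee_pos"])
for n,(x0,y0,w,h) in {"side":(220,220,200,150),"top":(160,170,200,150),"wrist":(0,0,640,480)}.items():
    im=robot.camera(n);cv2.imwrite(f"pics/{n}1.png",im if n=="wrist" else cv2.resize(im[y0:y0+h,x0:x0+w],(800,600),interpolation=cv2.INTER_CUBIC))
E
```

```text
[0.39018605 0.34481135 0.05185376]
```

View pics/side1.png

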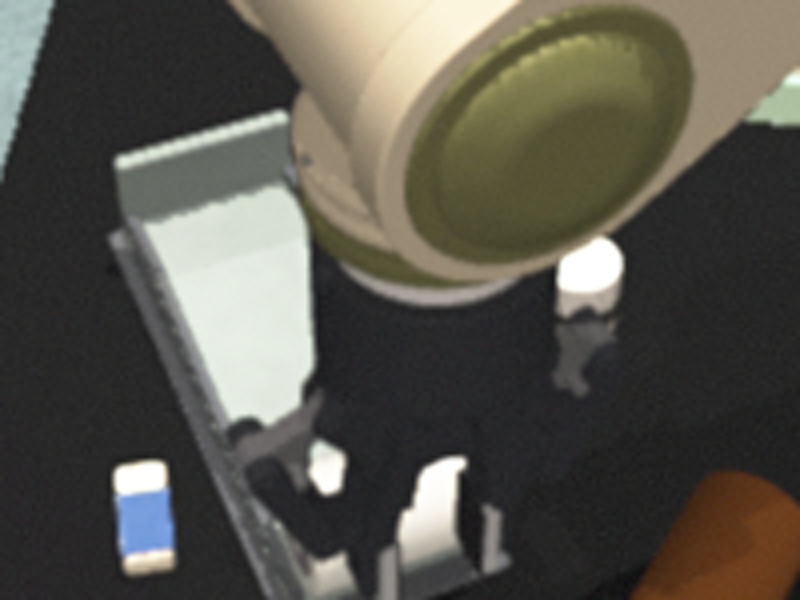

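View pics/wrist1.png

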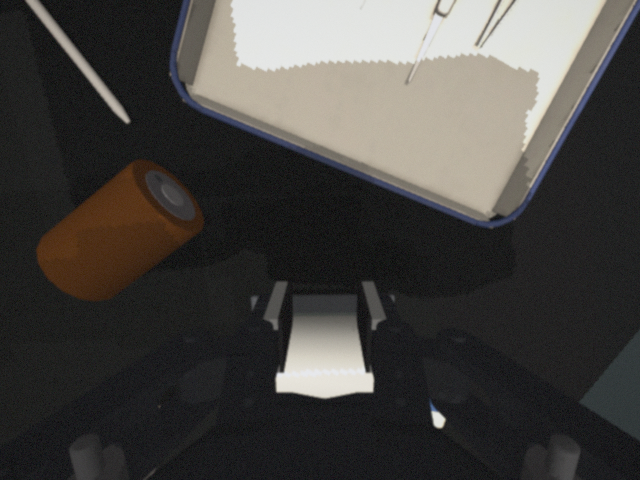

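View pics/top1.png

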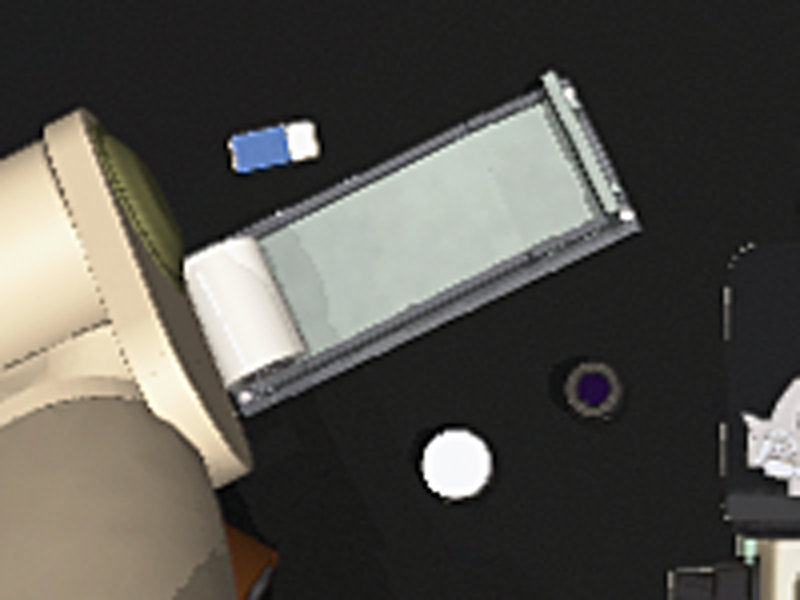

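jog_arm:
  series:
    - [0, -0.002, -0.05, 0, 0.35]
    - [0, -0.002, -0.073, 0, 0.35]
    - [0.012, -0.026, -0.073, 0, 0.35]
    - [0.023, -0.05, -0.073, 0, 0.35]
    - [0.032, -0.068, -0.073, 0, 0.35]
    - [0.038, -0.08, -0.073, 0, 0.35]
    - [0.043, -0.092, -0.072, 0, 0.35]
    - [0.049, -0.104, -0.071, 0, 0.35]
    - [0.055, -0.116, -0.069, 0, 0.35]
    - [0.061, -0.128, -0.067, 0, 0.35]
    - [0.067, -0.14, -0.066, 0, 0.35]
    - [0.072, -0.152, -0.064, 0, 0.35]
    - [0.081, -0.17, -0.062, 0, 0.35]
    - [0.09, -0.188, -0.06, 0, 0.35]

```text
clock: 3.75
ee_pos: [0.4037, 0.3174, 0.0443]
eef_rot: [[-0.436, 0.9, 0.002], [0.9, 0.436, 0.004], [0.002, 0.003, -1.0]]
contact_force: [-8.5, 5.7, 20.7]
gripper_width: 0.03
```

```bash
python3 - <<'E'
from h import *
print(robot.read_state()["ee_pos"])
for n,(x0,y0,w,h) in {"top":(160,170,200,150),"wrist":(0,0,640,480)}.items():
    im=robot.camera(n);cv2.imwrite(f"pics/{n}2.png",im if n=="wrist" else cv2.resize(im[y0:y0+h,x0:x0+w],(800,600),interpolation=cv2.INTER_CUBIC))
E
```

```text
[0.40366921 0.31743816 0.04432558]
```

View pics/wrist2.png

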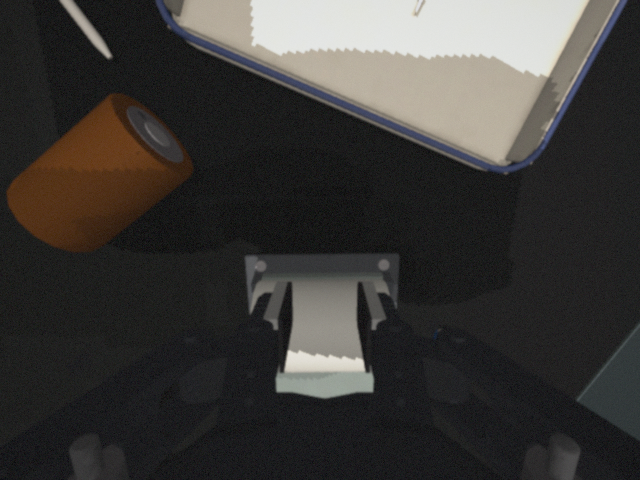

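View pics/top2.png

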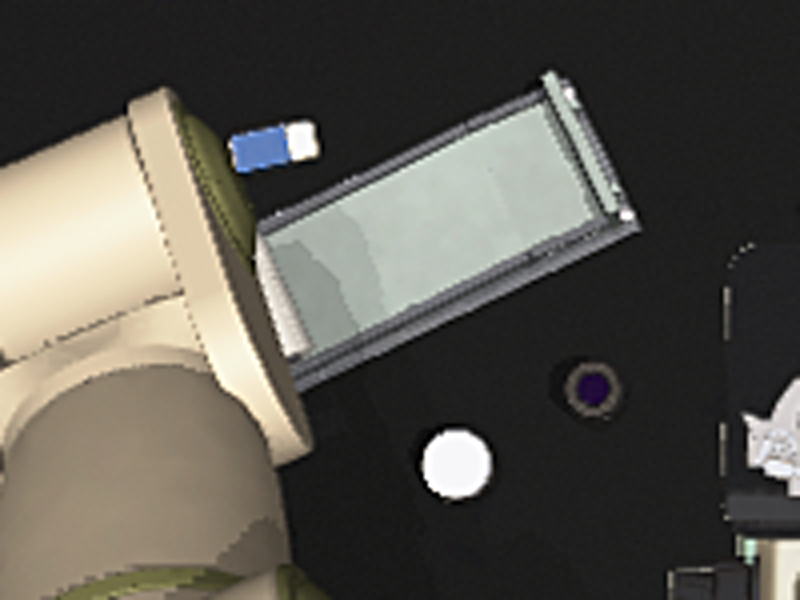

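```bash
python3 - <<'E'
from h import *
s=robot.read_state();p=s["ee_pos"];R=s["eef_rot"];print(s["clock"],p,s["contact_force"],s["torque"])
for d in (0,7,13,19):
  print(d,[np.round(proj("wrist",[p+R@np.array([x,y,d])/1000])[0]).tolist() for x in(-11,11) for y in(-15,15)])
u=np.array([np.cos(np.radians(-64.3)),np.sin(np.radians(-64.3))]);n=np.array([-u[1],u[0]]);O=np.array([.4484,.2235])
W=lambda x,y,z:[*(O+u*x/1000+n*y/1000),z/1000]
for q in[(-109,0,34),(-85,0,58),(-61,0,34),(-99,0,11.7),(-85,34,58)]:print(q,np.round(proj("wrist",[W(*q)])))
c=robot.calibration("wrist");print("cam",-np.array(c["R"]).T@c["t"])
im=cv2.imread("pics/wrist2.png");cv2.imwrite("pics/w2c.png",cv2.resize(im[230:420,220:430],None,fx=3.8,fy=3,interpolation=cv2.INTER_CUBIC))
E
```

```text
3.85 [0.40372162 0.31728562 0.04445753] [-7.40412533  3.95809498 17.86733012] [0.64505571 1.12273467 0.03332148]
0 [[296.0, 315.0], [356.0, 315.0], [295.0, 274.0], [357.0, 274.0]]
7 [[297.0, 309.0], [355.0, 309.0], [296.0, 269.0], [356.0, 269.0]]
13 [[298.0, 304.0], [354.0, 304.0], [297.0, 265.0], [355.0, 265.0]]
19 [[299.0, 299.0], [353.0, 299.0], [298.0, 261.0], [354.0, 261.0]]
(-109, 0, 34) [[325. 278.]]
(-85, 0, 58) [[325. 345.]]
(-61, 0, 34) [[325. 358.]]
(-99, 0, 11.7) [[325. 279.]]
(-85, 34, 58) [[398. 345.]]
cam [0.37167318 0.380628   0.19539612]
```

View pics/w2c.png

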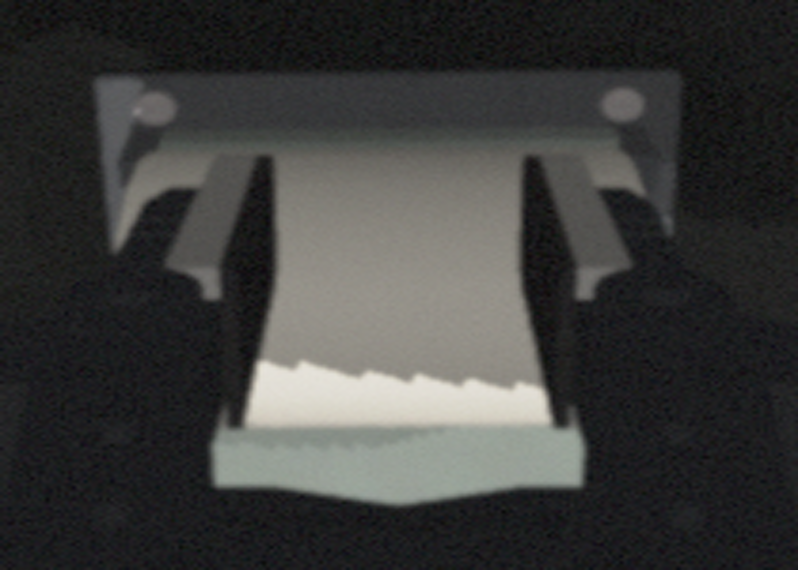

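```bash
python3 - <<'E'
from h import *
p=np.array([.3902,.3448,.0519]);R=np.array([[-.436,.9,0],[.9,.436,0],[0,0,-1.]])
for d in(-10,0,10,19):
  for x in(-11,11): print(d,x,[(np.round((proj("side",[p+R@np.array([x,y,d])/1000])[0]-[220,220])*4)).tolist() for y in(-29,-15,15,29)])
im=robot.camera("side");cv2.imwrite("pics/side2.png",cv2.resize(im[290:440,240:440],(800,600),interpolation=cv2.INTER_CUBIC))
p=robot.read_state()["ee_pos"]
for d in(-10,0,10,19):
  for x in(-11,11): print(d,x,[(np.round((proj("side",[p+R@np.array([x,y,d])/1000])[0]-[240,290])*4)).tolist() for y in(-29,-15,15,29)])
E
```

```text
-10 -11 [[485.0, 518.0], [449.0, 531.0], [372.0, 558.0], [336.0, 571.0]]
-10 11 [[511.0, 566.0], [475.0, 579.0], [397.0, 608.0], [359.0, 622.0]]
0 -11 [[484.0, 534.0], [449.0, 547.0], [373.0, 574.0], [336.0, 587.0]]
0 11 [[510.0, 582.0], [475.0, 595.0], [397.0, 624.0], [360.0, 638.0]]
10 -11 [[483.0, 550.0], [448.0, 563.0], [373.0, 590.0], [337.0, 603.0]]
10 11 [[509.0, 598.0], [474.0, 611.0], [397.0, 640.0], [360.0, 654.0]]
19 -11 [[482.0, 565.0], [448.0, 577.0], [373.0, 604.0], [337.0, 617.0]]
19 11 [[508.0, 612.0], [473.0, 625.0], [397.0, 654.0], [360.0, 668.0]]
-10 -11 [[369.0, 187.0], [335.0, 199.0], [260.0, 225.0], [225.0, 237.0]]
-10 11 [[394.0, 232.0], [359.0, 245.0], [283.0, 272.0], [247.0, 284.0]]
0 -11 [[368.0, 204.0], [335.0, 215.0], [261.0, 241.0], [226.0, 253.0]]
0 11 [[393.0, 248.0], [358.0, 261.0], [283.0, 288.0], [247.0, 301.0]]
10 -11 [[368.0, 220.0], [334.0, 231.0], [261.0, 257.0], [227.0, 269.0]]
10 11 [[392.0, 264.0], [358.0, 277.0], [284.0, 303.0], [248.0, 316.0]]
19 -11 [[367.0, 234.0], [334.0, 245.0], [262.0, 271.0], [227.0, 283.0]]
19 11 [[391.0, 278.0], [358.0, 291.0], [284.0, 317.0], [249.0, 330.0]]
```

View pics/side2.png

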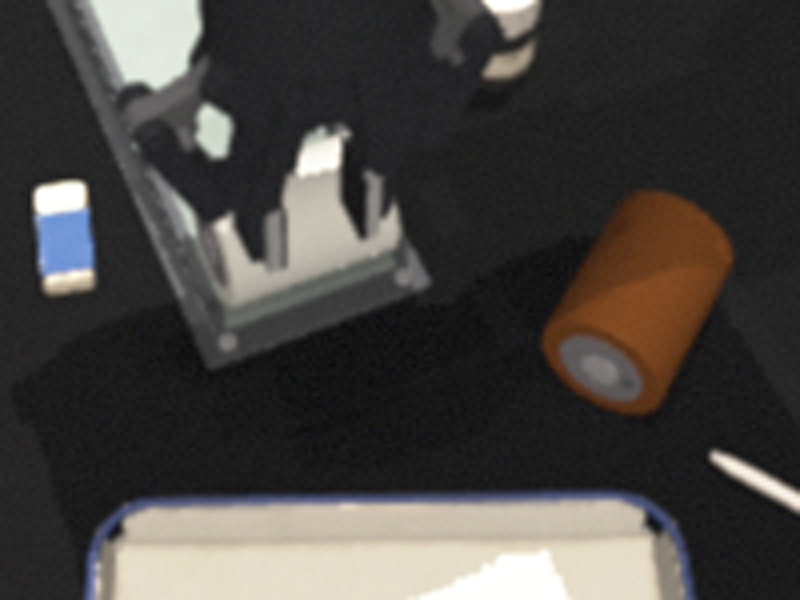

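jog_arm:
  series:
    - [0, 0, 0.1, 0, 0.35]
    - [0, 0, 0.2, 0, 0.35]
    - [0, 0, 0.2, 0, 0.2]
    - [-0.058, 0.12, 0.2, 0, 0]
    - [-0.104, 0.216, 0.2, 0, 0]
    - [-0.104, 0.216, 0.2, 0, 0]
    - [-0.104, 0.216, 0, 0, 0]
    - [-0.104, 0.216, 0, 0, 0]
    - [-0.104, 0.216, 0, 0, 0]

```text
clock: 5.03
ee_pos: [0.3885, 0.3496, 0.045]
eef_rot: [[-0.436, 0.9, 0.003], [0.9, 0.436, 0.004], [0.002, 0.004, -1.0]]
contact_force: [-0.5, -0.0, -0.3]
gripper_width: 0.0
```

```bash
python3 - <<'E'
from h import *
s=robot.read_state();p=s["ee_pos"];R=s["eef_rot"];print(p,s["gripper_width"],s["contact_force"])
im=robot.camera("side");cv2.imwrite("pics/side3.png",cv2.resize(im[290:440,240:440],(800,600),interpolation=cv2.INTER_CUBIC))
for d in(-10,0,10,19):
  for x in(-11,11): print(d,x,[(np.round((proj("side",[p+R@np.array([x,y,d])/1000])[0]-[240,290])*4)).tolist() for y in(-15,15)])
im=robot.camera("wrist");cv2.imwrite("pics/wrist3.png",im)
for d in(-10,0,10,19):
  for x in(-11,11): print(d,x,[(np.round((proj("wrist",[p+R@np.array([x,y,d])/1000])[0]))).tolist() for y in(-15,15)])
E
```

```text
[0.38854476 0.34963493 0.04502427] 2.0639455602621883e-05 [-0.48289195 -0.0451943  -0.32425774]
-10 -11 [[373.0, 274.0], [296.0, 301.0]]
-10 11 [[399.0, 322.0], [321.0, 351.0]]
0 -11 [[373.0, 290.0], [297.0, 317.0]]
0 11 [[398.0, 339.0], [321.0, 367.0]]
10 -11 [[372.0, 306.0], [297.0, 333.0]]
10 11 [[397.0, 354.0], [321.0, 383.0]]
19 -11 [[372.0, 320.0], [297.0, 347.0]]
19 11 [[397.0, 368.0], [320.0, 397.0]]
-10 -11 [[294.0, 326.0], [357.0, 326.0]]
-10 11 [[293.0, 283.0], [359.0, 283.0]]
0 -11 [[296.0, 315.0], [355.0, 315.0]]
0 11 [[295.0, 275.0], [357.0, 274.0]]
10 -11 [[297.0, 306.0], [354.0, 306.0]]
10 11 [[296.0, 267.0], [355.0, 267.0]]
19 -11 [[298.0, 299.0], [352.0, 299.0]]
19 11 [[298.0, 261.0], [353.0, 261.0]]
```

View pics/side3.png

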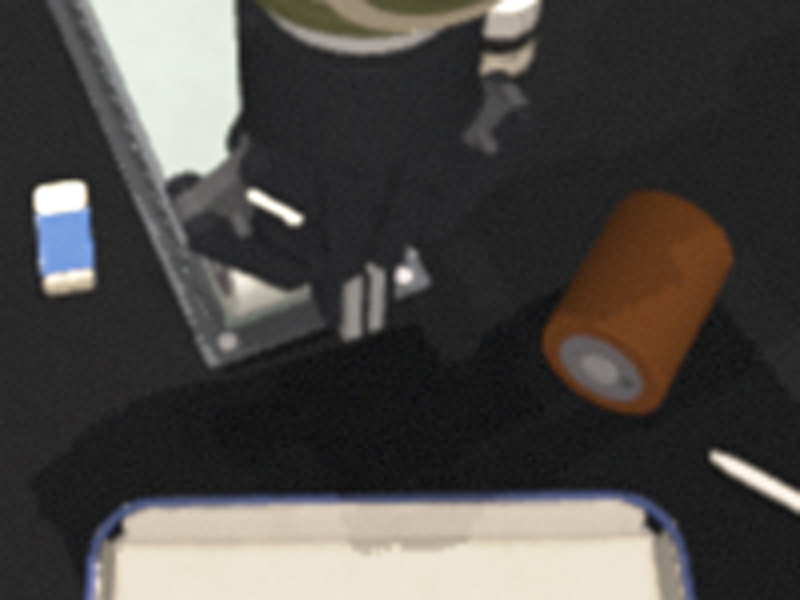

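View pics/wrist3.png

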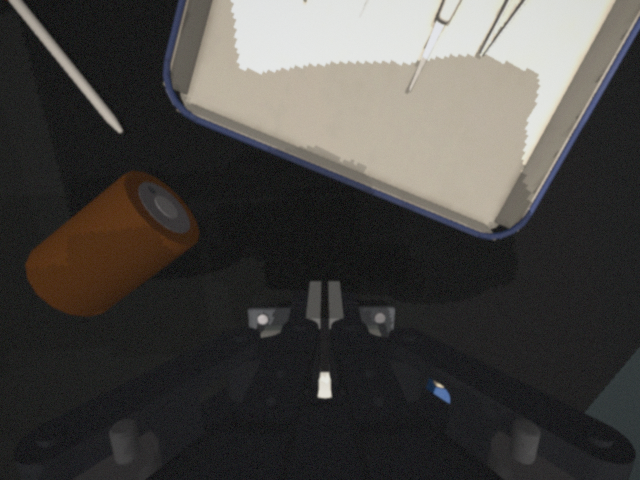

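jog_arm:
  series:
    - [0, 0, -0.1, 0, 0.35]
    - [0, 0, -0.193, 0, 0.35]
    - [0, 0, -0.193, 0, 0.35]
    - [0, 0, -0.193, 0, 0.35]

```text
clock: 5.62
ee_pos: [0.3887, 0.3498, 0.0163]
eef_rot: [[-0.436, 0.9, 0.003], [0.9, 0.436, 0.004], [0.002, 0.005, -1.0]]
contact_force: [-0.7, -0.3, 0.3]
gripper_width: 0.03
```

```bash
python3 - <<'E'
from h import *
s=robot.read_state();print(s["clock"],s["ee_pos"],s["contact_force"])
im=robot.camera("side");cv2.imwrite("pics/side4.png",cv2.resize(im[290:440,240:440],(800,600),interpolation=cv2.INTER_CUBIC))
E
```

```text
5.625 [0.38867871 0.34984102 0.01629349] [-0.65128539 -0.30210634  0.3430494 ]
```

View pics/side4.png

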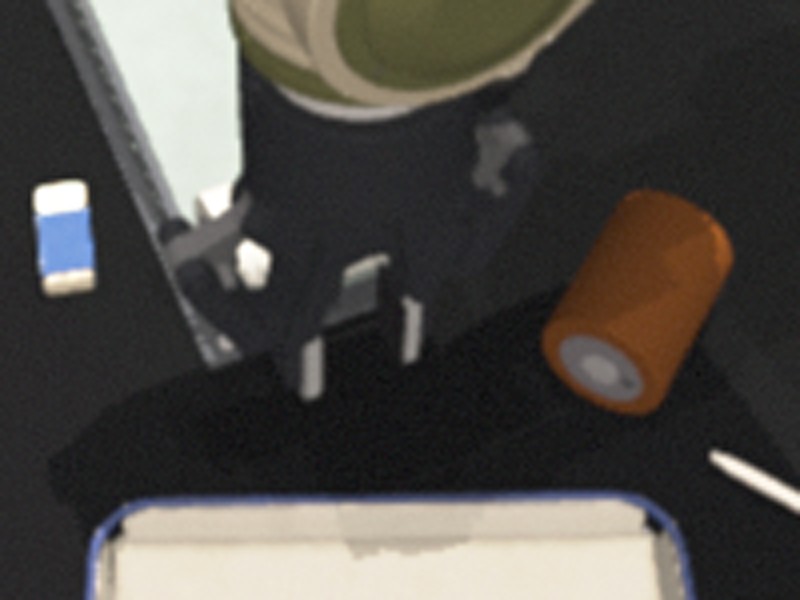

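jog_arm:
  series:
    - [0.014, -0.03, 0, 0, 0.35]
    - [0.029, -0.06, 0, 0, 0.35]
    - [0.04, -0.084, 0, 0, 0.35]
    - [0.049, -0.102, 0, 0, 0.35]
    - [0.058, -0.12, 0, 0, 0.35]
    - [0.064, -0.132, 0.002, 0, 0.35]
    - [0.069, -0.144, 0.003, 0, 0.35]
    - [0.075, -0.156, 0.005, 0, 0.35]
    - [0.081, -0.168, 0.007, 0, 0.35]
    - [0.087, -0.18, 0.008, 0, 0.35]
    - [0.093, -0.192, 0.01, 0, 0.35]
    - [0.101, -0.21, 0.012, 0, 0.35]
    - [0.11, -0.228, 0.015, 0, 0.35]
    - [0.118, -0.246, 0.017, 0, 0.35]

```text
clock: 7.42
ee_pos: [0.4066, 0.3128, 0.0191]
eef_rot: [[-0.436, 0.9, 0.004], [0.9, 0.436, 0.004], [0.002, 0.005, -1.0]]
contact_force: [-1.0, -0.1, 0.7]
gripper_width: 0.0299
```

```bash
python3 - <<'E'
from h import *
s=robot.read_state();print(s["clock"],s["ee_pos"],s["contact_force"])
a=cv2.resize(robot.camera("side")[250:400,240:440],(600,450),interpolation=cv2.INTER_CUBIC)
cv2.imwrite("pics/side5.png",a)
im=robot.camera("top")[170:320,160:360];cv2.imwrite("pics/top5.png",cv2.resize(im,(800,600),interpolation=cv2.INTER_CUBIC))
E
```

```text
7.425 [0.40658044 0.31279599 0.01908491] [-0.99222093 -0.07290214  0.71396909]
```

View pics/side5.png

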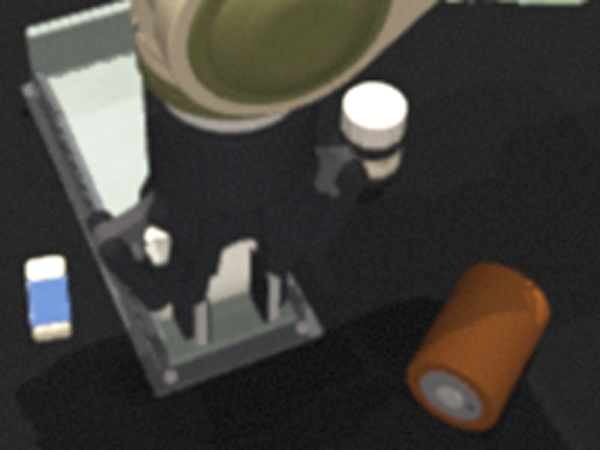

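View pics/top5.png

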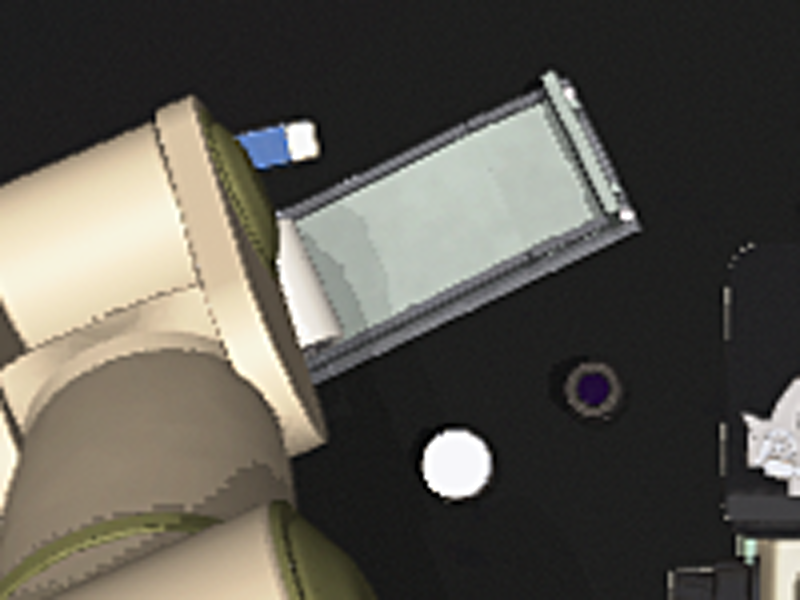

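jog_arm:
  series:
    - [0.009, -0.018, 0.002, 0, 0.35]
    - [0.017, -0.036, 0.005, 0, 0.35]
    - [0.026, -0.054, 0.007, 0, 0.35]
    - [0.035, -0.072, 0.01, 0, 0.35]
    - [0.043, -0.09, 0.012, 0, 0.35]
    - [0.052, -0.108, 0.015, 0, 0.35]
    - [0.061, -0.126, 0.017, 0, 0.35]
    - [0.069, -0.144, 0.02, 0, 0.35]
    - [0.078, -0.162, 0.022, 0, 0.35]
    - [0.087, -0.18, 0.025, 0, 0.35]
    - [0.095, -0.198, 0.027, 0, 0.35]
    - [0.104, -0.216, 0.03, 0, 0.35]
    - [0.113, -0.234, 0.032, 0, 0.35]
    - [0.121, -0.252, 0.034, 0, 0.35]
    - [0.13, -0.27, 0.037, 0, 0.35]
    - [0.139, -0.288, 0.039, 0, 0.35]
    - [0.147, -0.307, 0.042, 0, 0.35]
    - [0.156, -0.325, 0.044, 0, 0.35]
    - [0.165, -0.343, 0.047, 0, 0.35]
    - [0.173, -0.361, 0.049, 0, 0.35]

```text
clock: 10.02
ee_pos: [0.4327, 0.2584, 0.0265]
eef_rot: [[-0.435, 0.9, 0.004], [0.9, 0.435, 0.004], [0.002, 0.005, -1.0]]
contact_force: [-0.1, 0.4, 0.6]
gripper_width: 0.0297
```

```bash
python3 - <<'E'
from h import *
s=robot.read_state();p=s["ee_pos"];print(s["clock"],p,s["contact_force"])
u=np.array([np.cos(np.radians(-64.3)),np.sin(np.radians(-64.3))]);n=np.array([-u[1],u[0]]);d=p[:2]-[.4484,.2235];print(d@u,d@n)
a=cv2.resize(robot.camera("side")[220:370,220:420],(600,450),interpolation=cv2.INTER_CUBIC)
cv2.imwrite("pics/side6.png",a)
im=robot.camera("top")[170:320,160:360];cv2.imwrite("pics/top6.png",cv2.resize(im,(800,600),interpolation=cv2.INTER_CUBIC))
E
```

```text
10.025 [0.43269372 0.25838407 0.02645425] [-0.06598872  0.43630649  0.57234319]
-0.03824440574928437 0.0009752208998177743
```

View pics/side6.png

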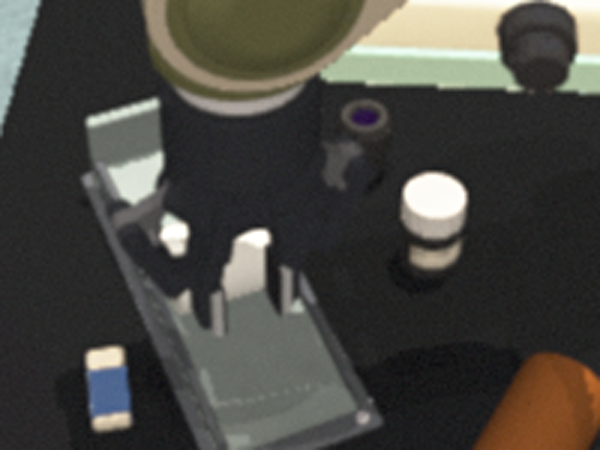

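View pics/top6.png

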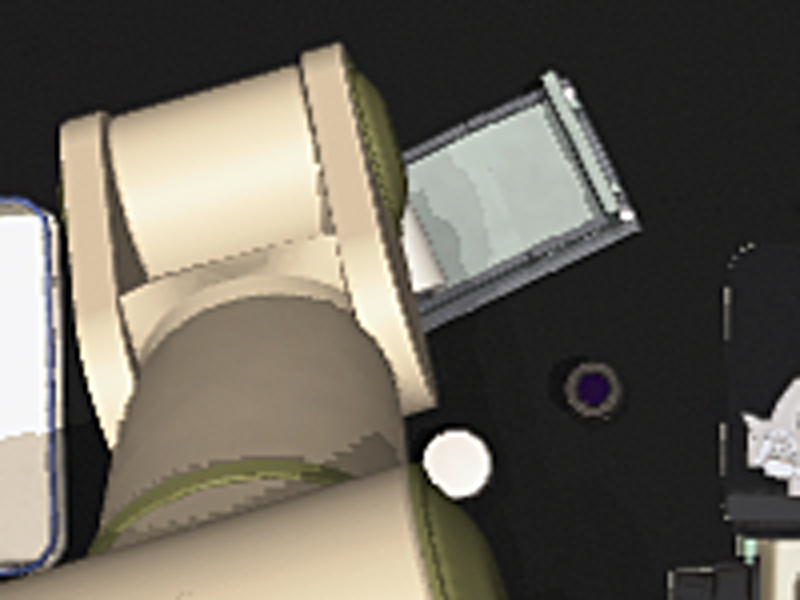

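jog_arm:
  series:
    - [0.009, -0.018, 0.002, 0, 0.35]
    - [0.017, -0.036, 0.005, 0, 0.35]
    - [0.026, -0.054, 0.007, 0, 0.35]
    - [0.035, -0.072, 0.01, 0, 0.35]
    - [0.043, -0.09, 0.012, 0, 0.35]
    - [0.052, -0.108, 0.015, 0, 0.35]
    - [0.061, -0.126, 0.017, 0, 0.35]
    - [0.069, -0.144, 0.02, 0, 0.35]
    - [0.078, -0.162, 0.022, 0, 0.35]
    - [0.087, -0.18, 0.025, 0, 0.35]
    - [0.095, -0.198, 0.027, 0, 0.35]
    - [0.104, -0.216, 0.03, 0, 0.35]
    - [0.113, -0.234, 0.032, 0, 0.35]
    - [0.121, -0.252, 0.034, 0, 0.35]
    - [0.13, -0.27, 0.037, 0, 0.35]
    - [0.139, -0.288, 0.039, 0, 0.35]
    - [0.147, -0.307, 0.042, 0, 0.35]
    - [0.156, -0.325, 0.044, 0, 0.35]

```text
clock: 12.38
ee_pos: [0.4562, 0.2094, 0.0331]
eef_rot: [[-0.435, 0.9, 0.004], [0.9, 0.435, 0.004], [0.002, 0.005, -1.0]]
contact_force: [0.6, 0.9, 0.2]
gripper_width: 0.0297
```

```bash
python3 - <<'E'
from h import *
s=robot.read_state();p=s["ee_pos"];print(s["clock"],p,s["contact_force"])
u=np.array([np.cos(np.radians(-64.3)),np.sin(np.radians(-64.3))]);n=np.array([-u[1],u[0]]);d=p[:2]-[.4484,.2235];print(d@u,d@n)
a=cv2.resize(robot.camera("side")[190:340,220:420],(600,450),interpolation=cv2.INTER_CUBIC)
cv2.imwrite("pics/side7.png",a)
im=robot.camera("top")[170:470,160:460];cv2.imwrite("pics/top7.png",cv2.resize(im,(600,600),interpolation=cv2.INTER_CUBIC))
E
```

```text
12.375 [0.45622049 0.20935969 0.03307933] [0.55013872 0.92021256 0.18603716]
0.016132937013668653 0.0009147869449523885
```

View pics/side7.png

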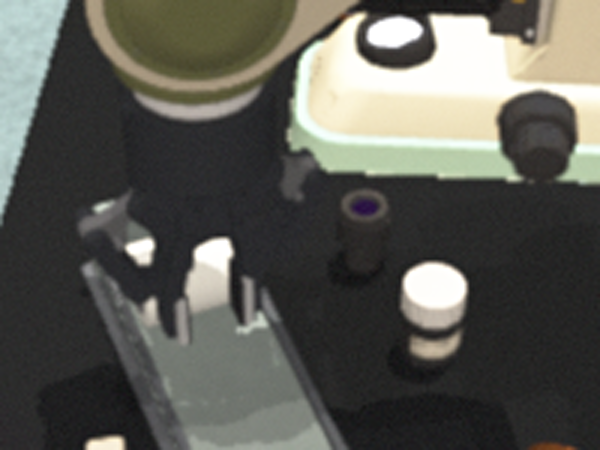

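View pics/top7.png

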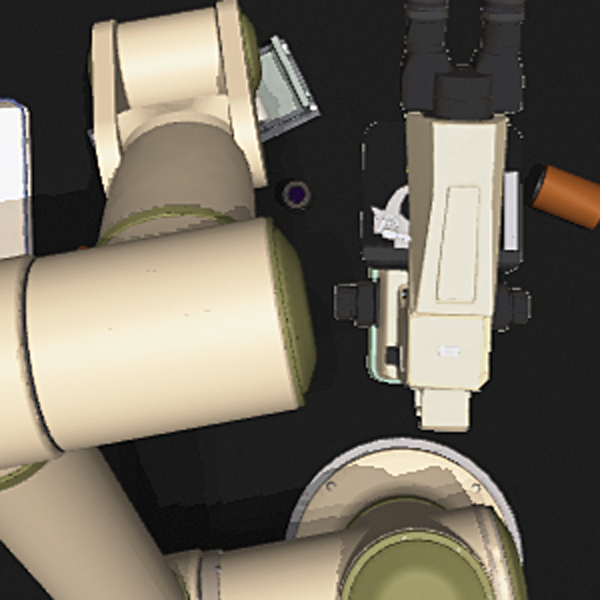

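jog_arm:
  series:
    - [0.009, -0.018, 0.002, 0, 0.35]
    - [0.017, -0.036, 0.005, 0, 0.35]
    - [0.026, -0.054, 0.007, 0, 0.35]
    - [0.035, -0.072, 0.01, 0, 0.35]
    - [0.043, -0.09, 0.012, 0, 0.35]
    - [0.052, -0.108, 0.012, 0, 0.35]
    - [0.064, -0.132, 0.012, 0, 0.35]
    - [0.075, -0.156, 0.012, 0, 0.35]
    - [0.084, -0.174, 0.012, 0, 0.35]
    - [0.09, -0.186, 0.012, 0, 0.35]
    - [0.095, -0.198, 0.012, 0, 0.35]
    - [0.095, -0.198, 0.012, 0, 0.35]

```text
clock: 13.98
ee_pos: [0.4706, 0.1795, 0.0349]
eef_rot: [[-0.435, 0.901, 0.004], [0.901, 0.435, 0.004], [0.002, 0.005, -1.0]]
contact_force: [0.1, -0.2, 0.0]
gripper_width: 0.0302
```

```bash
python3 - <<'E'
from h import *
s=robot.read_state();p=s["ee_pos"];print(s["clock"],p,s["contact_force"])
u=np.array([np.cos(np.radians(-64.3)),np.sin(np.radians(-64.3))]);n=np.array([-u[1],u[0]]);d=p[:2]-[.4484,.2235];print(d@u,d@n)
a=cv2.resize(robot.camera("side")[190:340,220:420],(600,450),interpolation=cv2.INTER_CUBIC)
b=cv2.resize(robot.camera("top")[170:270,240:340],(400,400),interpolation=cv2.INTER_CUBIC)
cv2.imwrite("pics/side8.png",a);cv2.imwrite("pics/top8.png",b);cv2.imwrite("pics/wrist8.png",robot.camera("wrist"))
E
```

```text
13.975 [0.47062581 0.17949985 0.03488624] [ 0.12557767 -0.17985603  0.01578292]
0.04928594570332309 0.0009461053659641972
```

View pics/side8.png

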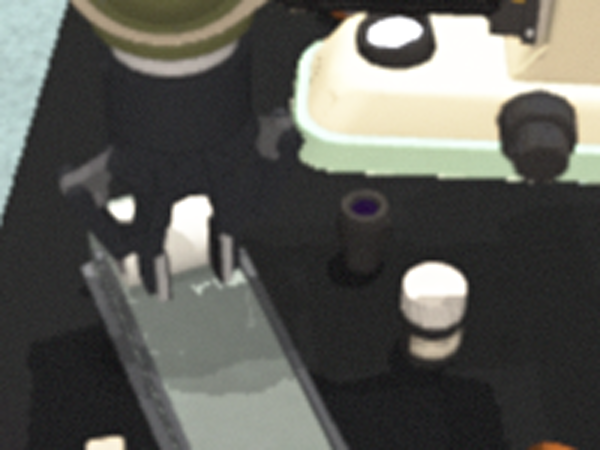

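View pics/top8.png

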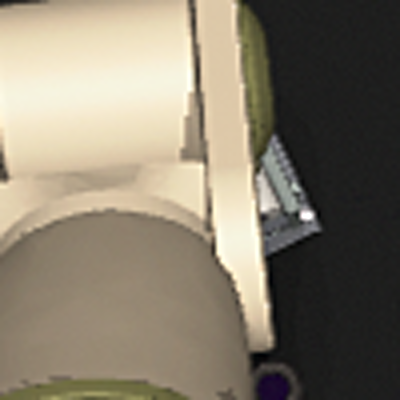

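View pics/wrist8.png

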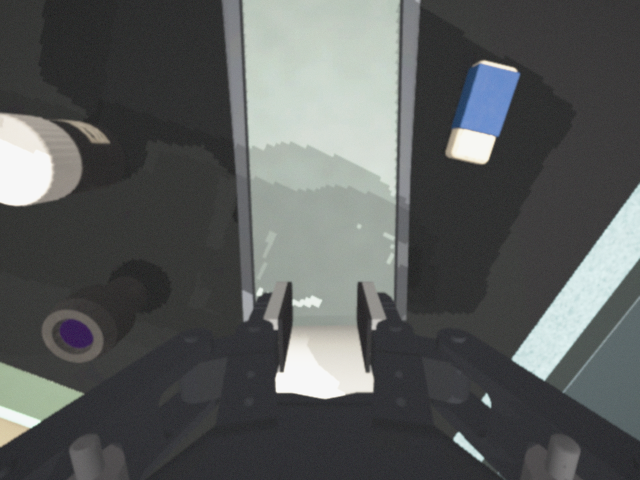

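jog_arm:
  series:
    - [0.004, -0.009, 0, 0, 0.35]
    - [0.009, -0.018, 0, 0, 0.35]
    - [0.009, -0.018, 0, 0, 0.35]

```text
clock: 14.5
ee_pos: [0.4714, 0.1777, 0.0349]
eef_rot: [[-0.435, 0.9, 0.003], [0.9, 0.435, 0.006], [0.004, 0.005, -1.0]]
contact_force: [-2.1, 5.9, 0.3]
gripper_width: 0.0298
```

jog_arm:
  series:
    - [-0.006, 0.012, 0, 0, 0.35]
    - [-0.014, 0.03, 0, 0, 0.35]
    - [-0.03, 0.06, 0, 0, 0.35]
    - [-0.06, 0.12, 0, 0, 0.35]
    - [-0.1, 0.2, 0.02, 0, 0.35]
    - [-0.15, 0.3, 0.15, 0, 0.35]
    - [-0.2, 0.42, 0.4, 0, 0.35]
    - [-0.3, 0.6, 0.8, 0, 0.35]
    - [-0.4, 0.8, 1, 0, 0.35]
    - [-0.5, 1, 1, 0, 0.35]
    - [-0.5, 1, 1, 0, 0.35]
    - [-0.5, 1, 1, 0, 0.35]

```text
clock: 16.0
ee_pos: [0.3961, 0.3277, 0.1847]
eef_rot: [[-0.435, 0.9, 0.003], [0.9, 0.435, 0.005], [0.003, 0.005, -1.0]]
contact_force: [0.1, -0.7, -0.8]
gripper_width: 0.03
```

```bash
python3 - <<'E'
from h import *
s=robot.read_state();p=s["ee_pos"];print(s["clock"],p,s["contact_force"])
u=np.array([np.cos(np.radians(-64.3)),np.sin(np.radians(-64.3))]);n=np.array([-u[1],u[0]])
W=lambda x,y,z:[*(np.array([.4484,.2235])+u*x/1000+n*y/1000),z/1000]
P=[W(86,34,50),W(86,-34,50),W(86,34,74),W(86,-34,74)]
for k,(x0,y0) in {"side":(220,220),"top":(190,180)}.items():
    im=robot.camera(k);c=cv2.resize(im[y0:y0+120,x0:x0+160],(800,600),interpolation=cv2.INTER_CUBIC)
    for q in proj(k,P):cv2.circle(c,tuple(int(t) for t in (q-[x0,y0]+.5)*5),3,(0,0,255),-1)
    cv2.imwrite(f"pics/{k}9.png",c)
E
```

```text
16.0 [0.39607554 0.32767601 0.1846603 ] [ 0.11949945 -0.69924927 -0.75997732]
```

View pics/side9.png

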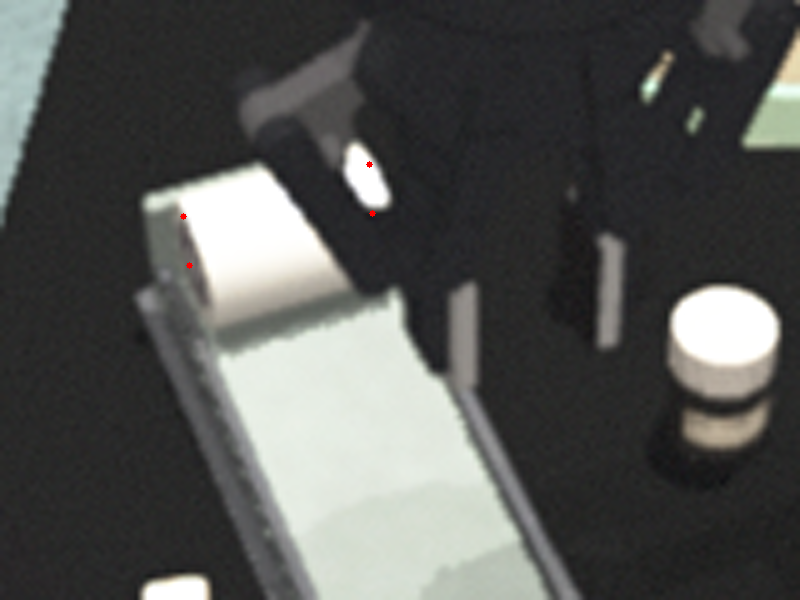

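View pics/top9.png

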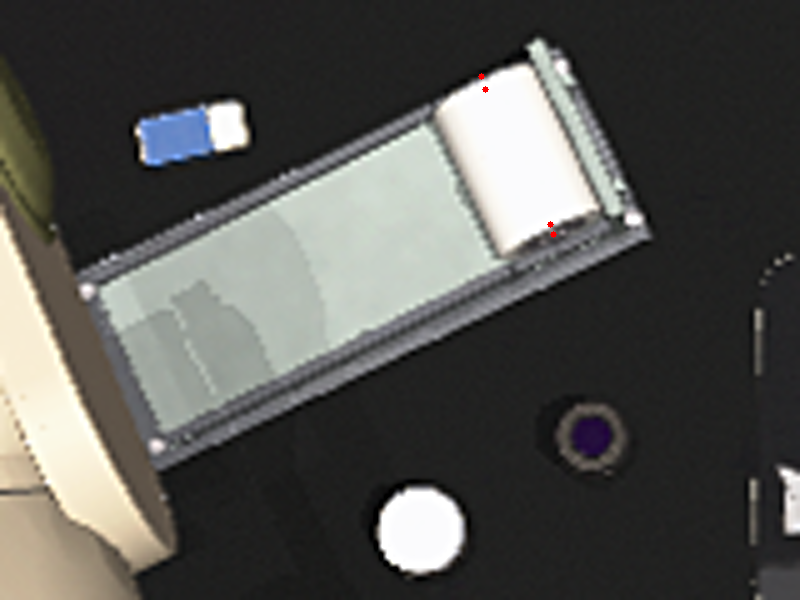

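The roller is against the stop, at top crop (515,160), where the projected seat points fall. The can (421,530), eyepiece (592,437) and eraser (192,132) are at the same pixels as at the start, and the hand is clear.

```bash
python3 -c "
from station import robot
print(robot.finish_job())"
```

```text
the job is handed in; nothing more can be done
None
```

The white roller is in its seat against the end stop. I pushed it up the ramp and over the brow with the outside of the fingers, then backed the hand off and raised it well clear. I handed the job in at about 16 s.

**Last checks:**
- **Seating:** before I backed off, a gentle push of about 6 N met firm resistance. With the hand away, the roller stayed where the projected seat points fall in both the top and side views.
- **Bystanders:** the can, eyepiece and eraser were at the same pixels in the top view as at the start.

**What disagreed or went wrong:**
- **Fingertip height:** the fingertips measured about 10 mm behind the reported TCP, not 19 mm ahead of it.
- **First approach:** because of that, the fingers came down on top of the roller at the foot of the ramp, with about 20 N upward and 10 N sideways on the tool. The roller moved only about 2 mm. I backed off, lowered the hand and pushed again from behind it.
- **Past the brow:** contact force read near zero when I stopped short of the seat, so the roller probably ran the last few millimetres to the stop slightly ahead of the fingers.

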